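# Move three samples one bench machine on

## Robot

A 6-joint arm with a two-finger parallel gripper is mounted at the origin on the work surface. World frame = base frame: x ahead of the robot, y to its left, z up, the work surface at z = 0. Lengths are in m, angles in degrees, forces in N, time in s.
With the tool pointing down it reaches from about 0.3 to 0.75 m from the base axis. Payload 8.5 kg.
Tool frame: the origin (TCP) lies at the very end of the fingers, on their centre line; the grasp point (between the pads) lies 19 mm behind it; y points along the fingers, x is the direction in which the jaws open and shut, and the axes are right-handed (so a half turn about y gives the same grasp; the last joint's range is limited). The gripper opens to 85 mm and grips with 20 to 120 N. Pads are 22 mm wide; open, the fingers measure 114 mm over their backs; the gripper's body (76 mm by 85 mm) begins 54 mm behind the grasp point. The pads swing forward as they close: fully open they stand 13 mm farther back than shut.
Start: joints at [-12.336, 21.807, 74.336, -0, 83.858, -12.336], TCP at [0.55, 0, 0.231] pointing down, gripper open.
Joint ranges: [-178.18, 178.18], [-50.72, 133.34], [12.68, 142.11], [-81.47, 261.47], [9.98, 163.14], [-165.26, 165.26]. Speed limits (degrees/s): [136.94, 136.94, 180, 180, 180, 180].

## Interface

Orientations are given as [roll, pitch, yaw] about the fixed x, y, z axes, in that order (R = Rz(yaw) Ry(pitch) Rx(roll)).
In Python, from workcell import env gives the robot as it stands. The module is installed in compiled form; this text tells all that it offers.
- The arm moves only by the shell command python3 -m handwheel 'ROWS' [OPENING] [FORCE]. ROWS is JSON, a list of rows, each a list of 4 numbers: the shift along the tool's x, y, z in mm, then the turn about the tool's y in rad. In form: [[dx, dy, dz, turn], ...]. A call has exactly 8 rows; each row is the pose to reach, as a shift and turn from the pose commanded when the call began, along the tool's axes at that moment; what a row does not reach only later rows make up. A row lasts 1/8 s, in which the tool goes at most 62.5 mm and 10.7 degrees, less where a joint would pass 70% of its speed; a pose out of reach is approached as far as the arm can. A call with a gripper value outside its range is refused whole. OPENING is the finger opening in mm, from 0 to 85.4, set as the call begins (- or left out, the last holds). The fingers move at their own pace and stop on an object; FORCE is the grip in N (left out, the last holds). Time passes only in rows, so rows that repeat a pose let the fingers close, or fill a call up. It gives the time, the measured TCP pose, the force and the opening at its end, in the units of the state.
- env.sense(): the state, without advancing time (a new reading comes with each control period).
- env.capture(name): name is "scene" or "side" or "wrist"; returns the picture (384x512x3 uint8, red, green, blue); there is no depth.
- env.calibration(name): a dict with "fx", "fy", "cx", "cy" (pixels), "eye" and "attitude" of the camera in the world. Camera axes: x right, y down, z forward; pixel columns grow to the right and rows downward; lengths in m; the calibration is good to about 2 mm. The wrist camera is an equidistant fisheye: a pixel r from the principal point sees the ray r / f radians off the axis. A picture is of the moment at which its call begins: read the wrist's pose just before it. calibration takes no time and is no camera call; for the wrist camera it gives the pose at the moment of the call.
- env.close_job(): hands the job in, once; it reports no verdict.
The state is a dict: "time": time; "joints": joint angles; "qvel": joint speeds; "joint_efforts": joint torques, N m; "tool_pos": TCP position; "eef_rot": TCP orientation; "ft_force": force on the tool from outside, world axes, zero at the start; "wrist_torque": the same for the moment, N m; "width": finger opening in m.
Only numpy, scipy, OpenCV 4.12 (cv2) and the standard library are available. Lean on these libraries where they do the work, as an engineer would, in place of code of your own. Each camera call takes 0.05 s, during which the arm holds its last target.

## Task

This round is over, so each closed sample on the bench moves on by one machine: the jar from the balance to the shaker, the tall bottle from the shaker to the stirrer, and the square bottle from the stirrer to the balance. Every machine is taken, so park one sample on the empty cork mat (or any free spot) meanwhile; set each down gently, upright and in the middle of its machine's platform, and never knock one over. Leave the beaker, the timer and the scoop where they are.

Things in the scene. Friction and masses are not known exactly. Their poses are not given: they have to be found in the camera images.
- jar: Squat round sample jar, white plastic with a wide grey screw lid, closed. 78 mm tall; body 62 mm across up to 56 mm; lid 66 mm across from 56 to 78 mm, best gripped there. About 0.16 kg. Origin: centre of its underside, z up its axis. At the start it stands on the balance.
- tall_bottle: Tall slim round sample bottle, white plastic with a small grey screw cap, closed. 131 mm tall; body 50 mm across up to 84 mm, shoulder narrowing to a neck at 101 mm, cap 32 mm across from 107 to 131 mm. About 0.16 kg. Origin: centre of its underside, z up its axis. At the start it stands on the shaker.
- square_bottle: Square sample bottle, white plastic with a grey screw cap, closed. 108 mm tall; body 56 x 56 mm (sides along its x and y) up to 68 mm, sloping round shoulder to 84 mm, round cap 38 mm across from 84 to 108 mm. About 0.20 kg. Origin: centre of its underside, z up its axis. At the start it stands on the stirrer.
- balance: Top-pan balance, fixed: light grey case 225 x 165 mm, 56 mm high, with a round steel pan 130 mm across whose flat top is 74 mm above the bench; display and keys in front of the pan. Origin: at bench level straight under the middle of the pan; x points to the back of the machine, z up. The pan does not give.
- stirrer: Magnetic stirrer, fixed and switched off: grey case 205 x 145 mm, 56 mm high, with a square white ceramic top plate 135 x 135 mm, flat top 70 mm above the bench; one black knob (top at 72 mm) and a small display in front of the plate. Origin: at bench level straight under the middle of the plate; x to the back, z up.
- shaker: Orbital shaker, fixed and switched off: light grey case 235 x 175 mm with a square platform 176 x 176 mm covered by a black rubber mat, mat top 98 mm above the bench, an aluminium rim 6 mm high round the edge; two black knobs and a display in front of the platform. Origin: at bench level straight under the middle of the platform; x to the back, z up. The platform does not move.
- mat: Round cork mat on the bench, 104 mm across, 4 mm thick, fixed, empty at the start. Origin: centre of its underside, at bench level.
- beaker: Empty glass beaker, 66 mm across (70 mm at the rim), 90 mm tall, loose, standing behind the cork mat, its centre about 115 mm from the mat's. Leave it alone. Origin: centre of its underside.
- timer: Flat white digital timer lying on the bench in front of the cork mat (on the robot's side of it), its centre 90 to 100 mm from the mat's, 62 x 66 x 16 mm, loose. Leave it alone. Origin: centre of its underside.
- scoop: Steel sample scoop lying on the bench beside the cork mat, to its right seen from the robot, about 83 mm from its middle, 160 mm long, 30 mm wide, up to 13 mm high, loose. Leave it alone. Origin: about its middle, at bench level; x along its length.
Things that resemble listed ones, but are neither listed nor needed, are in the scene too. What is shaped like the tall_bottle but green is not meant. Leave any turquoise look-alike of the square_bottle alone.

How it is judged:
By the outcome, as a careful person would: the job done as asked, in the order asked, and still so for the second after the job is handed in, with the robot touching nothing.
It also fails if it takes over 125 s, if anything falls off the work surface, if the arm or the gripper's body presses on something with over 40 N, if the wrist force passes 120 N, or if a joint passes its speed limit or range.

## Working session

There is one attempt and no reset: what is moved stays moved. The work goes in short steps, Python scripts to look and compute and a shell command to move; the robot and the scene stay as the last step left them, time stands still between calls to the robot, and variables do not carry over. Pictures are saved under pics/ and viewed, and the job is handed in when it is done.

```bash
mkdir -p pics; ls; python3 - <<'E'
from workcell import env
import cv2
print(env.sense())
for n in ("scene","side","wrist"):
    c=env.calibration(n); print(n,c)
    im=env.capture(n); cv2.imwrite(f"pics/{n}0.png",im[:,:,::-1])
E
```

```text
pics
{'time': 0.0, 'joints': array([-1.23348281e+01,  2.18414003e+01,  7.43854795e+01,  9.06529812e-04,
        8.38583558e+01, -1.23347711e+01]), 'qvel': array([ 0.03355688,  0.06590607,  0.04025075,  0.06566019, -0.04257466,
       -0.00920141]), 'joint_efforts': array([-1.00240642e-03, -4.48466885e+01, -2.31285810e+01, -2.87182611e-04,
        4.73836102e-03,  1.77242771e-05]), 'tool_pos': array([5.49702876e-01, 7.59340284e-05, 2.30703666e-01]), 'eef_rot': array([-8.99809113e+01,  8.30754757e-02, -1.40836918e-04]), 'ft_force': array([-0.27295061, -0.74179691,  0.7259173 ]), 'wrist_torque': array([0.00768476, 0.00538099, 0.04083736]), 'width': 0.08533173760830248}
scene {'fx': 475.2307914855992, 'fy': 475.2307914855992, 'cx': 254.2165726268702, 'cy': 185.20879887757738, 'eye': array([ 1.14625633, -0.48210644,  1.15794345]), 'attitude': array([-143.63245717,    0.49546876,   46.64807233])}
side {'fx': 400.88635905791807, 'fy': 400.88635905791807, 'cx': 262.5864506571973, 'cy': 191.39356909287173, 'eye': array([-0.02464231,  0.94058146,  0.81686082]), 'attitude': array([-125.73790256,    0.759177  , -146.71165537])}
wrist {'fx': 297.3186396354542, 'fy': 297.3186396354542, 'cx': 253.47040561169192, 'cy': 190.1605268544851, 'eye': array([0.5497865 , 0.06572831, 0.37354889]), 'attitude': array([1.64800456e+02, 5.81119286e-02, 3.14591103e-02])}
```

View pics/scene0.png

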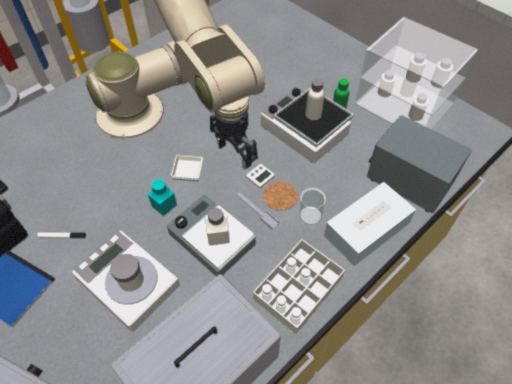

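View pics/side0.png

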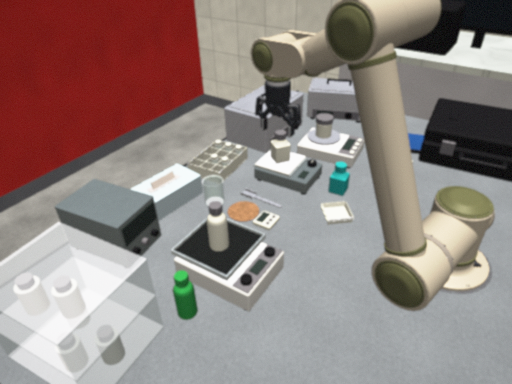

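View pics/wrist0.png

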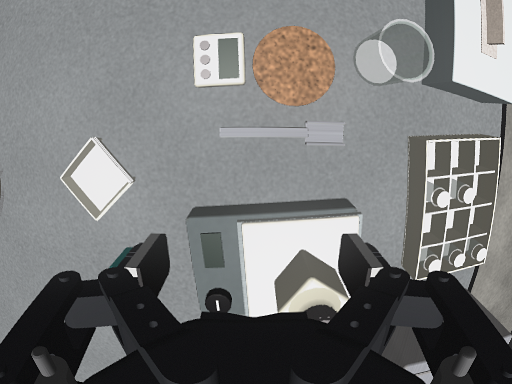

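```bash
cat > h.py <<'E'
import numpy as np, cv2
from scipy.spatial.transform import Rotation as Rot
from workcell import env
def RM(a): return Rot.from_euler('xyz',a,degrees=True).as_matrix()
def ray(c,u,v,fish=False):
    x=(u-c['cx'])/c['fx'];y=(v-c['cy'])/c['fy']
    if fish:
        r=np.hypot(x,y); d=np.array([x/r*np.sin(r),y/r*np.sin(r),np.cos(r)]) if r>1e-9 else np.array([0,0,1.])
    else: d=np.array([x,y,1.])
    d=RM(c['attitude'])@d
    return c['eye'],d/np.linalg.norm(d)
def onz(c,u,v,z,fish=False):
    e,d=ray(c,u,v,fish); return e+d*(z-e[2])/d[2]
def proj(c,p,fish=False):
    q=RM(c['attitude']).T@(np.asarray(p)-c['eye'])
    if fish:
        t=np.arctan2(np.hypot(q[0],q[1]),q[2]); s=t/np.hypot(q[0],q[1]); x,y=q[0]*s,q[1]*s
    else: x,y=q[0]/q[2],q[1]/q[2]
    return np.array([c['cx']+c['fx']*x,c['cy']+c['fy']*y])
E
python3 - <<'E'
import cv2
a=cv2.imread('pics/scene0.png')
def cr(u0,v0,u1,v1,n,f=4): cv2.imwrite(n,cv2.resize(a[v0:v1,u0:u1],None,fx=f,fy=f,interpolation=cv2.INTER_CUBIC))
cr(65,160,265,310,'pics/s_left.png'); cr(170,60,370,210,'pics/s_right.png')
E
```

```text
(no output)
```

View pics/s_left.png

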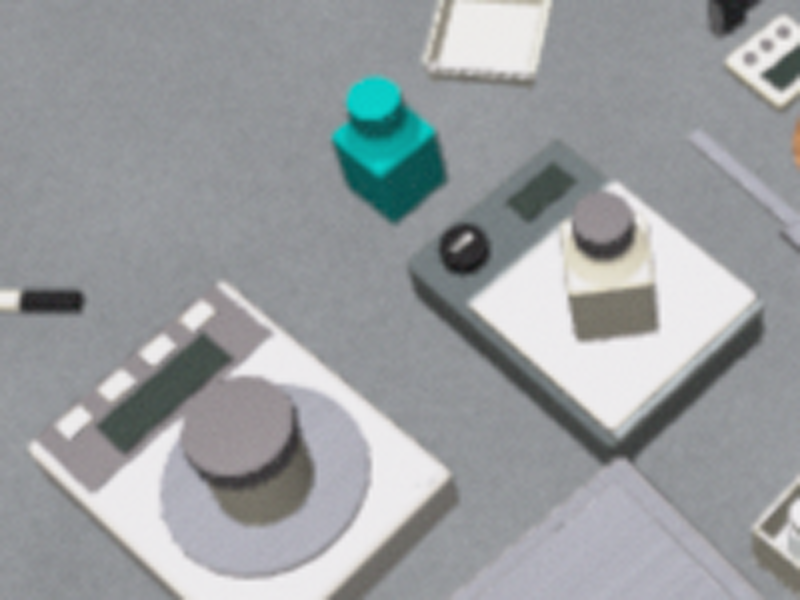

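View pics/s_right.png

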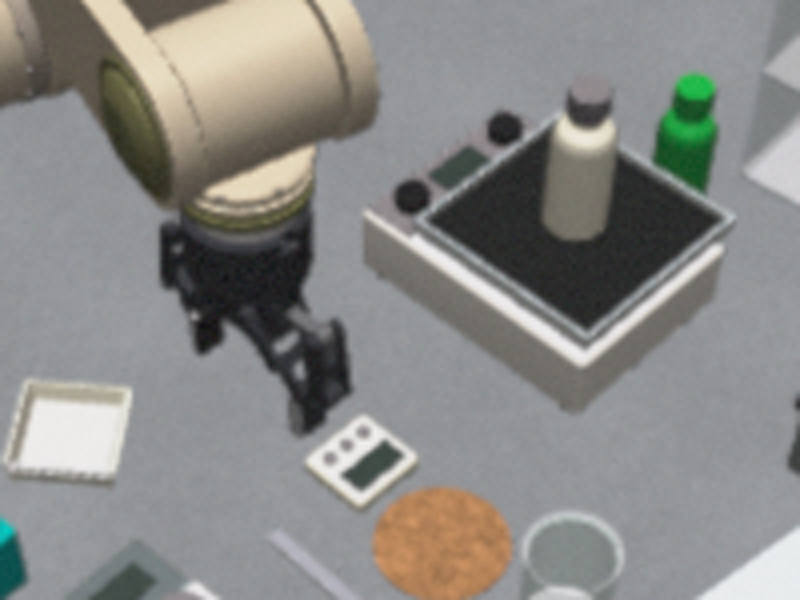

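```bash
python3 - <<'E'
from h import *
a=cv2.imread('pics/scene0.png'); hsv=cv2.cvtColor(a,cv2.COLOR_BGR2HSV); c=env.calibration('scene'); s=env.calibration('side')
for n,(u,v) in dict(lid=(125,263),pan=(146,295),body=(128,283),white=(165,280),capS=(216,216),plate=(230,245),capT=(317,84),cork=(280,196),mat=(330,125),rim=(316,144)).items(): print(n,hsv[v,u],end=' ')
print()
L=lambda x,y:(65+x/4,160+y/4); Rr=lambda x,y:(170+x/4,60+y/4)
print('plate',np.array([onz(c,*L(*p),.070) for p in [(470,300),(620,183),(760,297),(615,432)]]).round(4).tolist())
P=np.array([onz(c,*L(*p),.070) for p in [(470,300),(620,183),(760,297),(615,432)]]);print(P.mean(0),np.linalg.norm(P-np.roll(P,1,0),axis=1))
P=np.array([onz(c,*Rr(*p),.104) for p in [(415,218),(560,112),(735,215),(587,338)]]);print('shaker',P.round(4).tolist(),P.mean(0),np.linalg.norm(P-np.roll(P,1,0),axis=1))
# cork
m=cv2.inRange(hsv,(5,80,60),(20,255,255)); m[:160]=0;m[220:]=0;m[:,:255]=0;m[:,310:]=0
v,u=np.nonzero(m); P=np.array([onz(c,x,y,.004) for x,y in zip(u,v)]); print('cork',P.mean(0),np.ptp(P,axis=0))
# pan from crop edge pts
pts=[(163,500),(180,545),(245,577),(310,560),(355,515),(370,460),(350,410),(310,385)]
P=np.array([onz(c,*L(*p),.074)[:2] for p in pts]);A=np.c_[2*P,np.ones(8)];x=np.linalg.lstsq(A,(P**2).sum(1),rcond=None)[0];print('pan',x[:2],np.sqrt(x[2]+x[0]**2+x[1]**2))
def circ(f,pts,z,nm):
    P=np.array([onz(c,*f(*p),z)[:2] for p in pts]);A=np.c_[2*P,np.ones(len(P))];x=np.linalg.lstsq(A,(P**2).sum(1),rcond=None)[0];print(nm,x[:2],np.sqrt(x[2]+x[0]**2+x[1]**2))
circ(L,[(181,435),(195,400),(238,376),(285,390),(296,420),(280,458),(235,475),(195,460)],.152,'lid')
circ(L,[(573,222),(585,200),(605,192),(630,205),(634,228),(618,245),(595,247)],.178,'capS')
circ(Rr,[(567,95),(575,83),(590,78),(608,86),(611,97),(603,106),(588,110),(573,105)],.229,'capT')
E
```

```text
lid [165  13 153] pan [120  13 178] body [ 25  29 116] white [150   1 237] capS [165  10 151] plate [150   1 237] capT [163  13 139] cork [ 14 127 185] mat [135  11  45] rim [100   5 150] 
plate [[0.5451, -0.1882, 0.07], [0.5432, -0.0554, 0.07], [0.6757, -0.0479, 0.07], [0.6839, -0.1816, 0.07]]
[ 0.61195321 -0.11828785  0.07      ] [0.13904063 0.13276673 0.13272017 0.1339069 ]
shaker [[0.42, 0.2741, 0.104], [0.4162, 0.443, 0.104], [0.5888, 0.4545, 0.104], [0.5946, 0.2786, 0.104]] [0.50488877 0.36255219 0.104     ] [0.17468572 0.1689138  0.17295313 0.17602344]
cork [0.6021661  0.12335044 0.004     ] [0.10095908 0.10123203 0.        ]
pan [ 0.55944466 -0.3587658 ] 0.0644657282871546
lid [ 0.56357224 -0.36035996] 0.03287770500243252
capS [ 0.61706734 -0.12275909] 0.01965539029095169
capT [0.50449224 0.36219654] 0.016257060645198114
```

```bash
python3 - <<'E'
import cv2
a=cv2.imread('pics/side0.png')
def cr(u0,v0,u1,v1,n,f=5): cv2.imwrite(n,cv2.resize(a[v0:v1,u0:u1],None,fx=f,fy=f,interpolation=cv2.INTER_CUBIC))
cr(165,190,295,310,'pics/d_a.png'); cr(245,105,375,205,'pics/d_b.png',6)
E
```

```text
(no output)
```

View pics/d_a.png

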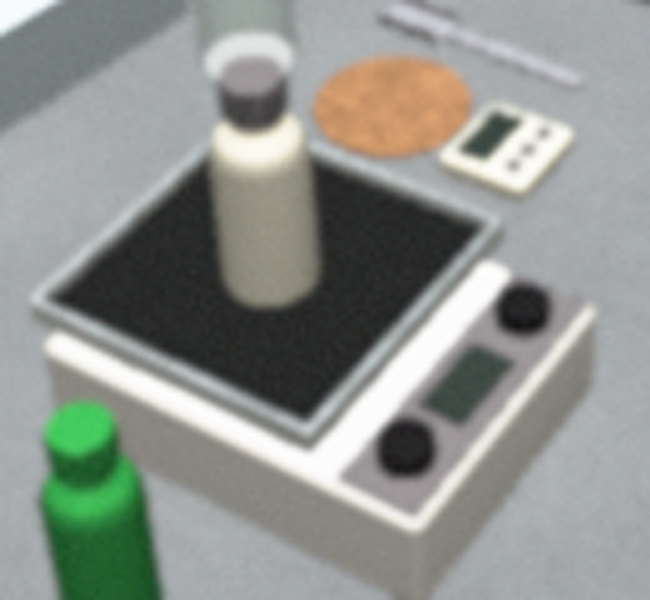

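View pics/d_b.png

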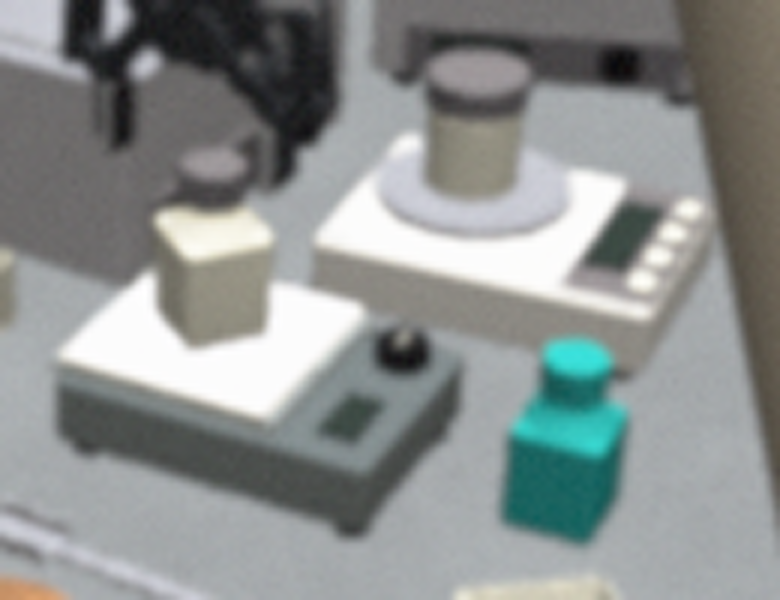

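```bash
python3 - <<'E'
from h import *
s=env.calibration('side');w=env.calibration('wrist')
A=lambda x,y:(165+(x-2)/5,190+(y-2)/5); B=lambda x,y:(245+(x-2.5)/6,105+(y-2.5)/6)
def circ(f,pts,z,nm):
    P=np.array([onz(s,*f(*p),z)[:2] for p in pts]);M=np.c_[2*P,np.ones(len(P))];x=np.linalg.lstsq(M,(P**2).sum(1),rcond=None)[0];print(nm,x[:2],np.sqrt(x[2]+x[0]**2+x[1]**2))
circ(B,[(427,75),(445,53),(480,46),(520,53),(533,73),(515,95),(480,103),(445,95)],.152,'lid')
circ(B,[(178,165),(190,150),(215,145),(240,152),(249,167),(235,180),(212,186),(188,180)],.178,'capS')
circ(A,[(218,78),(228,62),(252,54),(278,62),(287,77),(275,92),(252,98),(228,92)],.229,'capT')
circ(B,[(378,185),(395,212),(430,228),(480,235),(530,224),(560,205),(570,185)],.074,'pan')
circ(A,[(314,105),(335,70),(392,55),(450,70),(472,103),(450,140),(392,158),(335,140)],.004,'cork')
P=np.array([onz(s,*B(*p),.07) for p in [(57,357),(272,420),(375,313)]]);print('plate',P.round(4).tolist(),(P[0]+P[2])/2,np.linalg.norm(P-np.roll(P,1,0),axis=1))
P=np.array([onz(s,*A(*p),.104) for p in [(35,300),(310,442),(502,222)]]);print('shaker',P.round(4).tolist(),(P[0]+P[2])/2,np.linalg.norm(P-np.roll(P,1,0),axis=1))
# wrist: cork, plate left edge corners
def wc(pts,z,nm):
    P=np.array([onz(w,*p,z,True)[:2] for p in pts]);M=np.c_[2*P,np.ones(len(P))];x=np.linalg.lstsq(M,(P**2).sum(1),rcond=None)[0];print(nm,x[:2],np.sqrt(x[2]+x[0]**2+x[1]**2))
wc([(252,66),(265,35),(294,25),(325,37),(336,66),(322,95),(294,106),(264,93)],.004,'cork w')
print('platecorners w',onz(w,238,223,.07,True),onz(w,361,213,.07,True))
E
```

```text
lid [ 0.55659121 -0.36012185] 0.03831810258925155
capS [ 0.61025106 -0.120113  ] 0.022793234946625853
capT [0.49669629 0.36893369] 0.016850677001454477
pan [ 0.55412572 -0.35477353] 0.06177107219691302
cork [0.59982459 0.12475308] 0.05261736821925363
plate [[0.6692, -0.0435, 0.07], [0.5286, -0.0523, 0.07], [0.5349, -0.1867, 0.07]] [ 0.60205432 -0.11510492  0.07      ] [0.19633006 0.14089722 0.1345338 ]
shaker [[0.5837, 0.453, 0.104], [0.4076, 0.4533, 0.104], [0.4154, 0.2759, 0.104]] [0.49957742 0.36447819 0.104     ] [0.244362   0.17617119 0.17757629]
cork w [0.60029511 0.12587024] 0.05255258892597749
platecorners w [ 0.53265467 -0.05411579  0.07      ] [ 0.67152443 -0.04352119  0.07      ]
```

```bash
python3 -m handwheel '[[1,-5,-20,0],[2,-10,-70,0],[4,-20,-130,0],[6,-20,-190,0],[8,-20,-250,0],[10,-20,-305,0],[10,-20,-345,0],[10,-20,-360,0]]' 85; python3 - <<'E'
from h import *
w=env.calibration('wrist');im=env.capture('wrist');cv2.imwrite('pics/w1.png',im[:,:,::-1])
s=env.sense();print(s['tool_pos'],s['eef_rot'],s['joints'].round(1))
print(proj(w,s['tool_pos'],True), proj(w,[.56,-.36,.152],True))
im=env.capture('side');cv2.imwrite('pics/side1.png',im[:,:,::-1])
E
```

```text
time: 1.15
tool_pos: [0.5589, -0.3633, 0.2508]
eef_rot: [-90.0, 0.0, -0.2]
ft_force: [0.2, -0.0, -0.5]
width: 0.0849
[ 0.55894032 -0.36359276  0.25070523] [-9.00083086e+01  3.71029807e-02 -1.75639747e-01] [-43.2  33.6  50.9  -0.   95.5 -43. ]
[253.76388776 239.90973685] [254.95169073 186.39630754]
```

View pics/w1.png

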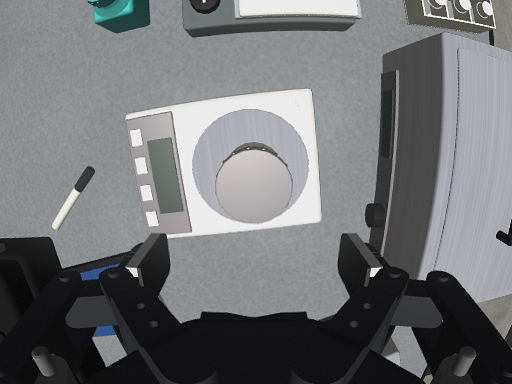

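```bash
cat >> h.py <<'E'
def wc(w,pts,z,nm,fish=True):
    P=np.array([onz(w,*p,z,fish)[:2] for p in pts]);M=np.c_[2*P,np.ones(len(P))];x=np.linalg.lstsq(M,(P**2).sum(1),rcond=None)[0];print(nm,x[:2].round(4),'r',round(float(np.sqrt(x[2]+x[0]**2+x[1]**2)),4))
E
python3 - <<'E'
from h import *
w=env.calibration('wrist')
wc(w,[(192,167),(202,135),(225,114),(252,109),(280,116),(300,135),(308,165),(302,193)],.074,'pan')
wc(w,[(215,186),(225,162),(254,149),(282,162),(293,188),(282,213),(254,224),(228,214)],.152,'lid')
a=cv2.imread('pics/w1.png')[90:240,120:330];cv2.imwrite('pics/w1c.png',cv2.resize(a,None,fx=3.8,fy=3.8))
E
```

```text
pan [ 0.5559 -0.3575] r 0.0645
lid [ 0.5597 -0.3598] r 0.0327
```

View pics/w1c.png

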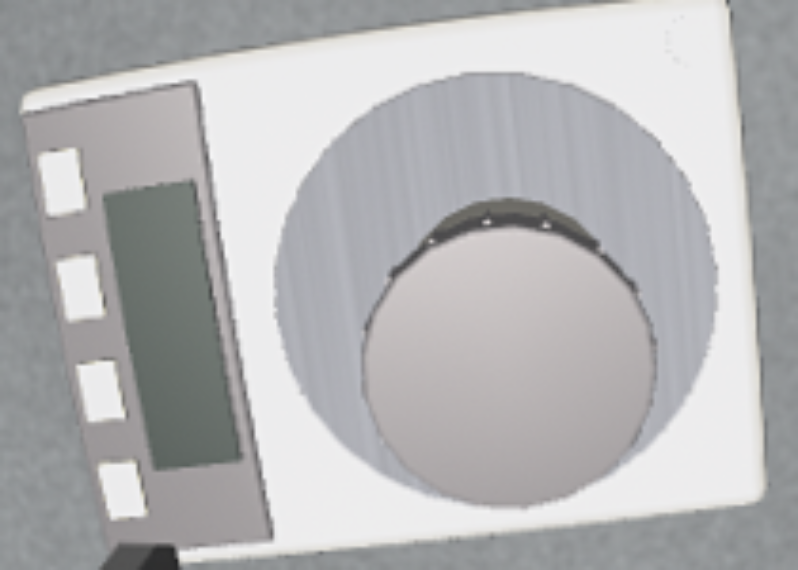

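```bash
python3 -m handwheel '[[0,15,0,0],[0,40,0,0],[0,65,0,0],[0,90,0,0],[0,110,0,0],[0,125,0,0],[0,132,0,0],[0,135,0,0]]' 85;  python3 - <<'E'
from h import *
w=env.calibration('wrist');im=env.capture('wrist');cv2.imwrite('pics/w2.png',im[:,:,::-1])
s=env.sense();print(s['tool_pos'],s['eef_rot'],s['ft_force'])
E
```

```text
time: 2.25
tool_pos: [0.5601, -0.3598, 0.1163]
eef_rot: [-90.0, -0.0, 0.0]
ft_force: [-0.1, 0.2, 0.4]
width: 0.0852
[ 0.56007867 -0.3598132   0.11623751] [-9.00070711e+01 -8.56412345e-03  1.38341933e-02] [-0.74181619  0.18833663 -0.56273856]
```

View pics/w2.png

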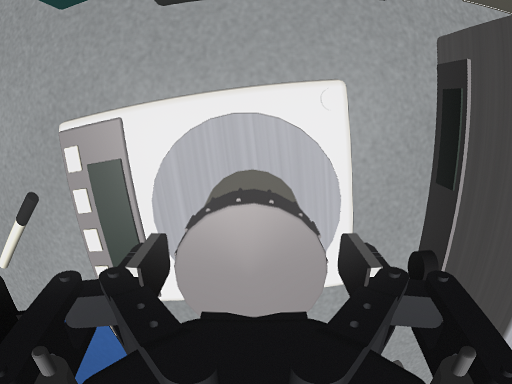

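```bash
python3 -m handwheel '[[0,0,0,0],[0,0,0,0],[0,0,0,0],[0,0,0,0],[0,0,0,0],[0,0,0,0],[0,0,0,0],[0,0,0,0]]' 55 50;  python3 - <<'E'
from h import *
im=env.capture('side');cv2.imwrite('pics/side2.png',cv2.resize(im[60:220,230:410,::-1],None,fx=3.5,fy=3.5))
s=env.sense();print(s['tool_pos'],s['eef_rot'],s['ft_force'],s['width'])
E
```

```text
time: 3.3
tool_pos: [0.5602, -0.3604, 0.1173]
eef_rot: [-90.1, -0.1, -0.0]
ft_force: [-1.4, 0.1, 6.0]
width: 0.0649
[ 0.56019137 -0.36034016  0.11728799] [-9.00721960e+01 -6.94580339e-02 -4.32945702e-03] [-1.57307327 -0.2328762   5.79796204] 0.0649397969748822
```

View pics/side2.png

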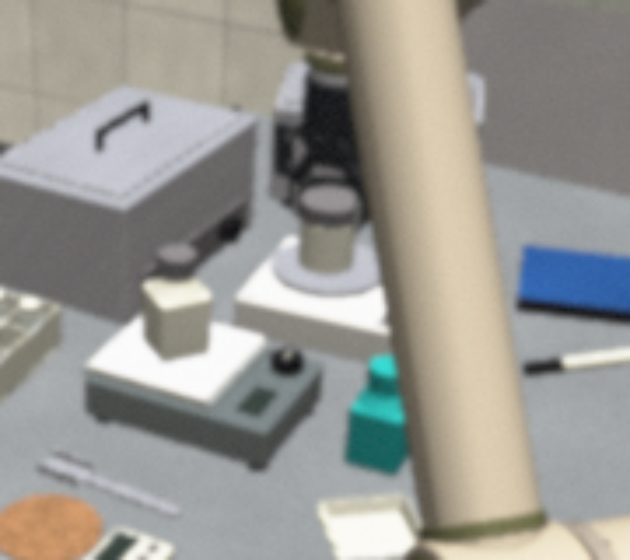

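```bash
python3 -m handwheel '[[0,-3,0,0],[0,-12,0,0],[0,-30,0,0],[0,-55,0,0],[0,-85,0,0],[0,-110,0,0],[0,-125,0,0],[0,-130,0,0]]' 55 50; python3 -m handwheel '[[0,-10,5,0],[2,-30,20,0],[6,-45,50,0],[12,-50,90,0],[18,-50,140,0],[24,-50,190,0],[30,-50,240,0],[34,-50,290,0]]'; python3 -m handwheel '[[2,0,50,0],[4,0,95,0],[6,0,135,0],[6,0,165,0],[6,0,185,0],[6,0,193,0],[6,0,195,0],[6,0,195,0]]';  python3 - <<'E'
from h import *
im=env.capture('wrist');cv2.imwrite('pics/w3.png',im[:,:,::-1])
im=env.capture('side');cv2.imwrite('pics/side3.png',im[:,:,::-1])
s=env.sense();print(s['tool_pos'],s['eef_rot'],s['ft_force'],s['width'])
E
```

```text
time: 4.35
tool_pos: [0.5601, -0.36, 0.2469]
eef_rot: [-90.0, -0.0, 0.0]
ft_force: [-0.1, -0.4, -1.2]
width: 0.0642
time: 5.35
tool_pos: [0.5938, -0.068, 0.296]
eef_rot: [-90.0, 0.1, 0.0]
ft_force: [-0.8, -0.2, -1.4]
width: 0.0647
time: 6.35
tool_pos: [0.6001, 0.1243, 0.2963]
eef_rot: [-90.0, 0.0, -0.1]
ft_force: [-0.2, 0.2, -2.0]
width: 0.0646
[0.6000968  0.12420326 0.29632884] [-9.00075606e+01  1.89176410e-03 -6.06667135e-02] [ 0.46853405 -0.5703317  -0.76155942] 0.06465332038092589
```

View pics/w3.png

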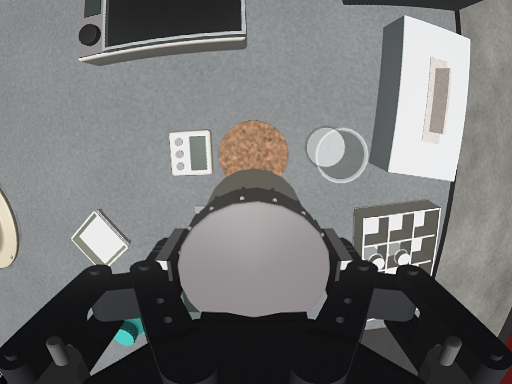

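View pics/side3.png

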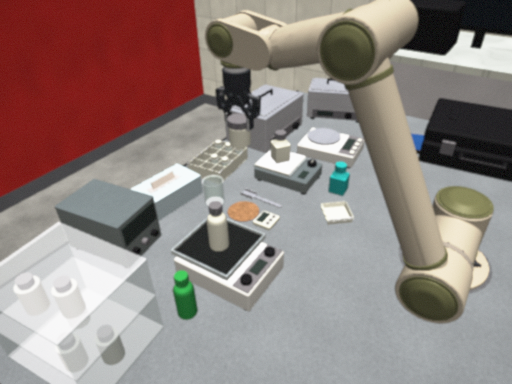

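```bash
python3 -m handwheel '[[0,10,0,0],[0,35,0,0],[0,70,0,0],[0,110,0,0],[0,150,0,0],[0,180,0,0],[0,200,0,0],[0,210,0,0]]'; python3 -m handwheel '[[0,8,0,0],[0,16,0,0],[0,24,0,0],[0,30,0,0],[0,34,0,0],[0,36,0,0],[0,38,0,0],[0,38,0,0]]'; python3 - <<'E'
from h import *
im=env.capture('scene');cv2.imwrite('pics/sc4.png',cv2.resize(im[120:240,210:370,::-1],None,fx=4.5,fy=4.5,interpolation=cv2.INTER_CUBIC))
s=env.sense();print(s['tool_pos'],s['eef_rot'],s['ft_force'],s['width'])
E
```

```text
time: 7.45
tool_pos: [0.5994, 0.1247, 0.0848]
eef_rot: [-90.0, 0.1, -0.0]
ft_force: [-1.2, 0.2, -1.0]
width: 0.0645
time: 8.45
tool_pos: [0.6, 0.125, 0.0483]
eef_rot: [-90.0, -0.0, 0.0]
ft_force: [0.2, 0.6, -1.7]
width: 0.0648
[0.60003058 0.12500121 0.0484142 ] [-9.00000661e+01 -9.96160749e-03 -2.86722424e-03] [ 0.14945991 -0.48932461 -2.28865431] 0.06463404471711873
```

View pics/sc4.png

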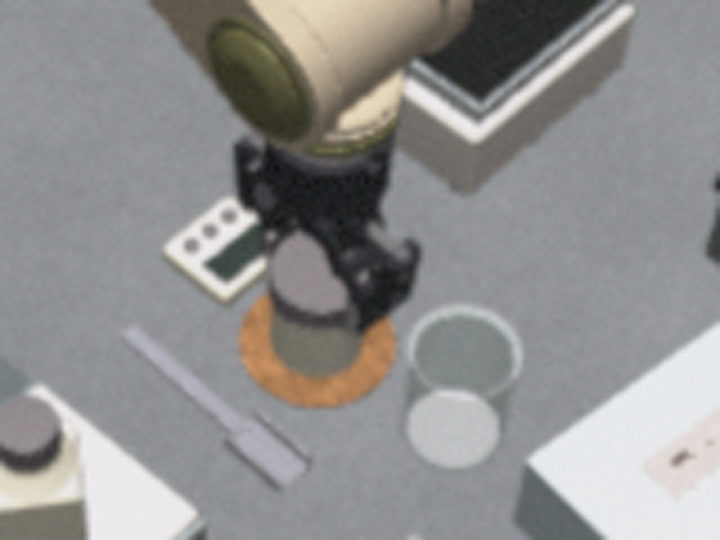

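```bash
python3 -m handwheel '[[0,0.5,0,0],[0,1,0,0],[0,1.5,0,0],[0,2,0,0],[0,2,0,0],[0,2,0,0],[0,2,0,0],[0,2,0,0]]'
```

```text
time: 9.5
tool_pos: [0.6, 0.125, 0.0473]
eef_rot: [-90.0, -0.0, 0.0]
ft_force: [-2.8, -0.8, 6.9]
width: 0.0649
```

```bash
python3 -m handwheel '[[0,0,0,0],[0,0,0,0],[0,0,0,0],[0,0,0,0],[0,0,0,0],[0,0,0,0],[0,0,0,0],[0,0,0,0]]' 84 50;python3 -m handwheel '[[0,-10,0,0],[0,-30,0,0],[0,-60,0,0],[0,-100,0,0],[0,-140,0,0],[0,-180,0,0],[0,-205,0,0],[0,-215,0,0]]'; python3 - <<'E'
from h import *
im=env.capture('wrist');cv2.imwrite('pics/w5.png',im[:,:,::-1])
s=env.sense();print(s['tool_pos'],s['eef_rot'],s['ft_force'],s['width'])
E
```

```text
time: 10.5
tool_pos: [0.6, 0.125, 0.0463]
eef_rot: [-90.0, 0.0, 0.0]
ft_force: [0.2, -0.8, 0.3]
width: 0.0841
time: 11.5
tool_pos: [0.6001, 0.125, 0.2634]
eef_rot: [-90.0, -0.2, 0.0]
ft_force: [0.3, -0.2, -0.4]
width: 0.0841
[0.6002231  0.12505291 0.2635689 ] [-8.99974254e+01 -1.77130650e-01  4.01995439e-03] [-0.85244534  0.27322177  1.35964133] 0.08362815399481081
```

View pics/w5.png

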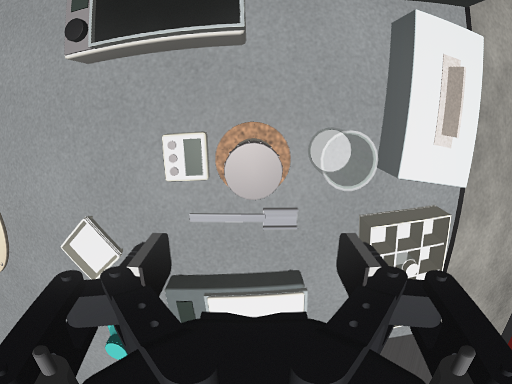

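```bash
python3 -m handwheel '[[0,-3,-15,0],[2,-6,-50,0],[4,-10,-95,0],[6,-10,-140,0],[8,-10,-185,0],[10,-10,-220,0],[10,-10,-238,0],[10,-10,-242,0]]' 70; python3 - <<'E'
from h import *
w=env.calibration('wrist');im=env.capture('wrist');cv2.imwrite('pics/w6.png',im[:,:,::-1])
s=env.sense();print(s['tool_pos'],s['eef_rot'],s['ft_force'],s['width'],w)
cv2.imwrite('pics/w6c.png',cv2.resize(im[60:260,150:370,::-1],None,fx=3,fy=3,interpolation=cv2.INTER_CUBIC))
E
```

```text
time: 12.55
tool_pos: [0.6097, -0.1178, 0.2706]
eef_rot: [-90.0, 0.1, -0.1]
ft_force: [-0.7, 1.4, 1.4]
width: 0.0699
[ 0.60978207 -0.11736176  0.27086542] [-8.99754112e+01  4.70021718e-02 -2.89558016e-02] [-0.20316735  0.04252744 -0.57252714] 0.07010376616880895 {'fx': 297.3186396354542, 'fy': 297.3186396354542, 'cx': 253.47040561169192, 'cy': 190.1605268544851, 'eye': array([ 0.60980337, -0.05217365,  0.41340648]), 'attitude': array([ 1.64819964e+02,  5.71257874e-02, -3.75099159e-02])}
```

View pics/w6c.png

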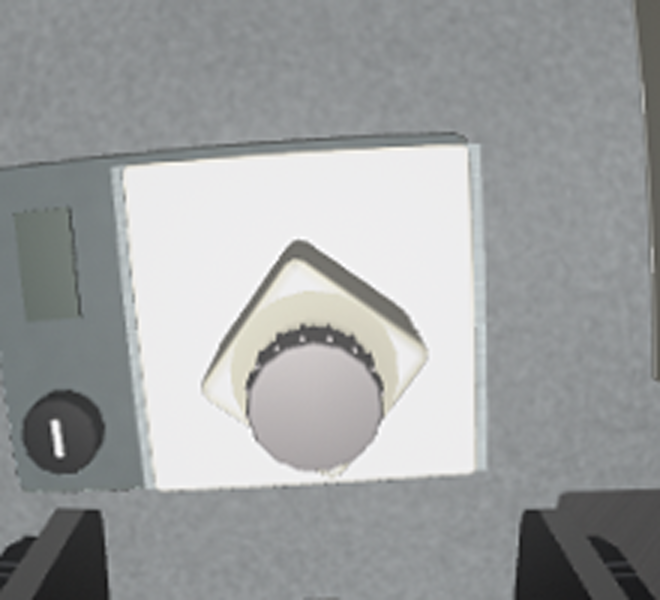

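```bash
python3 - <<'E'
from h import *
w=env.calibration('wrist');C=lambda x,y:(150+(x-1)/3,60+(y-1)/3)
P=np.array([onz(w,*C(*p),.07,True)[:2] for p in [(123,167),(468,146),(474,472),(157,489)]]);print(P.round(4).tolist(),P.mean(0).round(4),np.linalg.norm(P-np.roll(P,1,0),axis=1).round(4))
wc(w,[C(*p) for p in [(247,407),(262,365),(315,343),(365,365),(383,407),(365,450),(315,472),(268,452)]],.178,'cap')
E
```

```text
[[0.5367, -0.055], [0.6698, -0.0473], [0.6771, -0.1796], [0.5451, -0.1872]] [ 0.6072 -0.1173] [0.1324 0.1333 0.1326 0.1322]
cap [ 0.6106 -0.1205] r 0.0186
```

```bash
python3 -m handwheel '[[0.5,10,-2,0],[0.5,30,-3.5,0],[0.5,55,-3.5,0],[0.5,78,-3.5,0],[0.5,95,-3.5,0],[0.5,107,-3.5,0],[0.5,113,-3.5,0],[0.5,115,-3.5,0]]' 65; python3 - <<'E'
from h import *
s=env.sense();print(s['tool_pos'],s['eef_rot'],s['ft_force'],s['width'])
im=env.capture('wrist');cv2.imwrite('pics/w7.png',im[:,:,::-1])
im=env.capture('side');cv2.imwrite('pics/side7.png',cv2.resize(im[100:220,220:370,::-1],None,fx=5,fy=5,interpolation=cv2.INTER_CUBIC))
E
```

```text
time: 13.6
tool_pos: [0.6106, -0.1203, 0.1563]
eef_rot: [-90.0, -0.0, 0.0]
ft_force: [0.5, 1.4, -0.0]
width: 0.0646
[ 0.61057331 -0.12026551  0.15632569] [-9.00054591e+01 -1.30580325e-02  2.01327018e-02] [ 0.45482744  1.35095658 -0.01747715] 0.06458000407383588
```

View pics/w7.png

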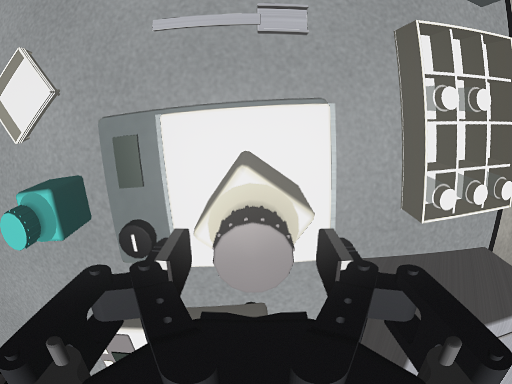

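View pics/side7.png

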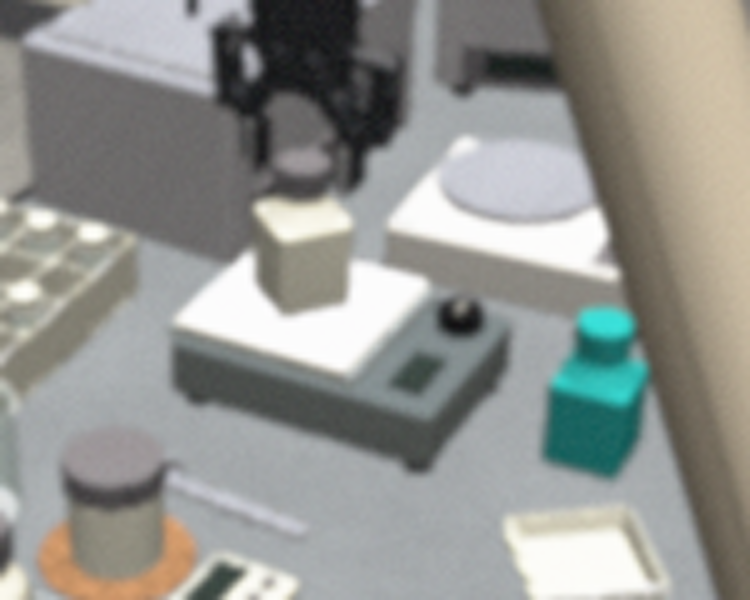

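```bash
python3 -m handwheel '[[0,0,0,0],[0,0,0,0],[0,0,0,0],[0,0,0,0],[0,0,0,0],[0,0,0,0],[0,0,0,0],[0,0,0,0]]' 28 50; python3 -m handwheel '[[0,-1,0,0],[0,-3,0,0],[0,-8,0,0],[0,-15,0,0],[0,-22,0,0],[0,-27,0,0],[0,-30,0,0],[0,-30,0,0]]'; python3 - <<'E'
from h import *
s=env.sense();print(s['tool_pos'],s['eef_rot'],s['ft_force'],s['width'])
im=env.capture('wrist');cv2.imwrite('pics/w8.png',im[:,:,::-1])
im=env.capture('side');cv2.imwrite('pics/side8.png',cv2.resize(im[100:220,220:370,::-1],None,fx=5,fy=5,interpolation=cv2.INTER_CUBIC))
E
```

```text
time: 14.7
tool_pos: [0.6106, -0.1206, 0.157]
eef_rot: [-90.0, -0.1, -0.0]
ft_force: [-2.9, -0.1, 5.6]
width: 0.0366
time: 15.7
tool_pos: [0.6105, -0.1205, 0.1865]
eef_rot: [-90.0, -0.0, 0.0]
ft_force: [-0.5, 0.7, -2.9]
width: 0.0363
[ 0.61050335 -0.12049766  0.18647622] [-9.00044855e+01 -1.25474006e-02  1.22280155e-03] [-0.49404784  0.73461281 -2.85885982] 0.03627554332472025
```

View pics/w8.png

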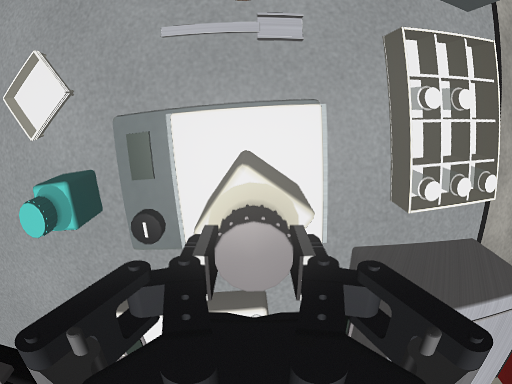

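View pics/side8.png

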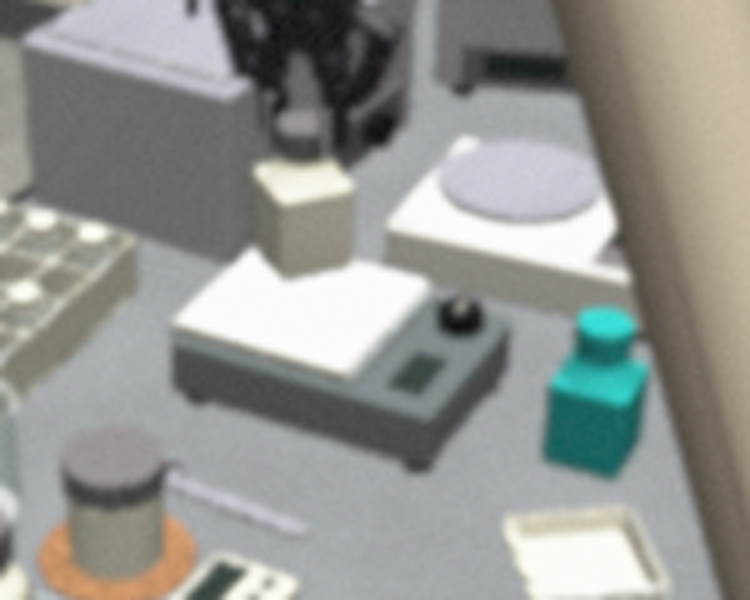

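```bash
python3 -m handwheel '[[-3,-5,0,0],[-12,-12,0,0],[-25,-20,-5,0],[-40,-27,-15,0],[-50,-30,-35,0],[-54.5,-30,-60,0],[-54.5,-30,-90,0],[-54.5,-30,-120,0]]';python3 -m handwheel '[[0,0,-28,0],[0,0,-53,0],[0,0,-76,0],[0,0,-95,0],[0,0,-108,0],[0,0,-115,0],[0,0,-117,0],[0,0,-117,0]]'; python3 - <<'E'
from h import *
w=env.calibration('wrist');s=env.sense();print(s['tool_pos'],s['eef_rot'],s['ft_force'],s['width'])
im=env.capture('wrist');cv2.imwrite('pics/w9.png',im[:,:,::-1])
print(proj(w,[.556,-.3575,.074],True))
im=env.capture('scene');cv2.imwrite('pics/sc9.png',cv2.resize(im[180:340,40:280,::-1],None,fx=3.3,fy=3.3,interpolation=cv2.INTER_CUBIC))
E
```

```text
time: 16.8
tool_pos: [0.5549, -0.242, 0.217]
eef_rot: [-90.0, -0.0, -0.0]
ft_force: [0.4, 0.7, -2.7]
width: 0.0364
time: 17.8
tool_pos: [0.5561, -0.3571, 0.2164]
eef_rot: [-90.0, 0.0, 0.0]
ft_force: [1.0, 1.0, -2.0]
width: 0.0362
[ 0.55609779 -0.35706717  0.21639585] [-8.99914570e+01  5.23464953e-04  2.73597856e-02] [ 1.00438697  0.95216537 -1.95503069] 0.03624415741544823
[253.39660503 178.98876773]
```

View pics/w9.png

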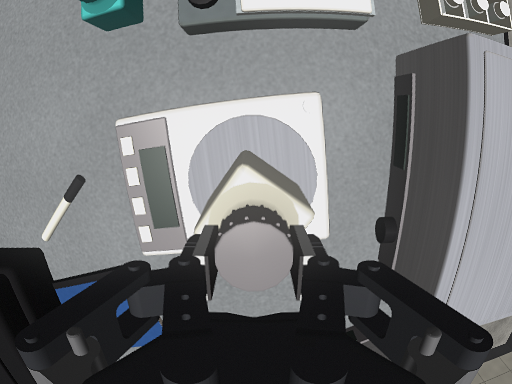

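View pics/sc9.png

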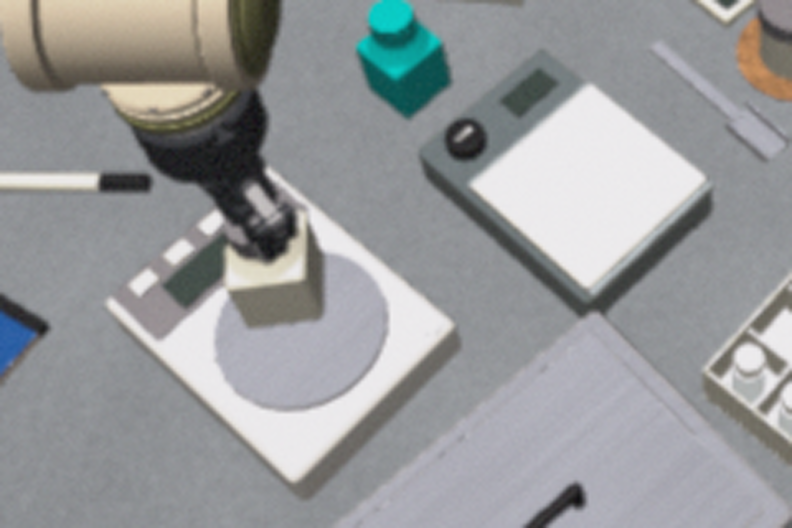

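```bash
python3 -m handwheel '[[0,4,0,0],[0,12,0,0],[0,22,0,0],[0,32,0,0],[0,41,0,0],[0,48,0,0],[0,52,0,0],[0,53,0,0]]';python3 -m handwheel '[[0,0.5,0,0],[0,1,0,0],[0,1.5,0,0],[0,2,0,0],[0,2,0,0],[0,2,0,0],[0,2,0,0],[0,2,0,0]]'
```

```text
time: 18.9
tool_pos: [0.556, -0.3575, 0.1632]
eef_rot: [-90.0, 0.0, 0.0]
ft_force: [-0.0, -0.3, -1.5]
width: 0.036
time: 19.9
tool_pos: [0.556, -0.3575, 0.1613]
eef_rot: [-90.0, -0.0, 0.0]
ft_force: [0.8, -0.3, -2.0]
width: 0.0365
```

```bash
python3 -m handwheel '[[0,0.3,0,0],[0,0.6,0,0],[0,0.9,0,0],[0,1.2,0,0],[0,1.5,0,0],[0,1.5,0,0],[0,1.5,0,0],[0,1.5,0,0]]'
```

```text
time: 20.9
tool_pos: [0.556, -0.3577, 0.161]
eef_rot: [-90.1, -0.0, -0.0]
ft_force: [-2.2, 0.6, 6.7]
width: 0.0364
```

```bash
python3 -m handwheel '[[0,0,0,0],[0,0,0,0],[0,0,0,0],[0,0,0,0],[0,0,0,0],[0,0,0,0],[0,0,0,0],[0,0,0,0]]' 70 50;python3 -m handwheel '[[0,-5,0,0],[0,-20,0,0],[0,-40,0,0],[0,-60,0,0],[0,-80,0,0],[0,-95,0,0],[0,-105,0,0],[0,-110,0,0]]'; python3 - <<'E'
from h import *
w=env.calibration('wrist');s=env.sense();print(s['tool_pos'],s['eef_rot'],s['ft_force'],s['width'])
im=env.capture('wrist');cv2.imwrite('pics/w10.png',cv2.resize(im[60:260,100:370,::-1],None,fx=2.9,fy=2.9,interpolation=cv2.INTER_CUBIC))
np.save('w10.npy',np.array([w['eye'],w['attitude']]))
E
```

```text
time: 21.9
tool_pos: [0.556, -0.3575, 0.1598]
eef_rot: [-90.0, -0.0, 0.0]
ft_force: [-0.1, -0.4, 1.0]
width: 0.0699
time: 22.9
tool_pos: [0.556, -0.3575, 0.2703]
eef_rot: [-90.0, -0.0, -0.0]
ft_force: [-0.3, -0.5, -0.9]
width: 0.07
[ 0.55599382 -0.35751443  0.27028873] [-9.00095352e+01 -1.04637219e-02 -3.25805752e-04] [-0.27864635 -0.48840905 -0.93092456] 0.06995727031957358
```

View pics/w10.png

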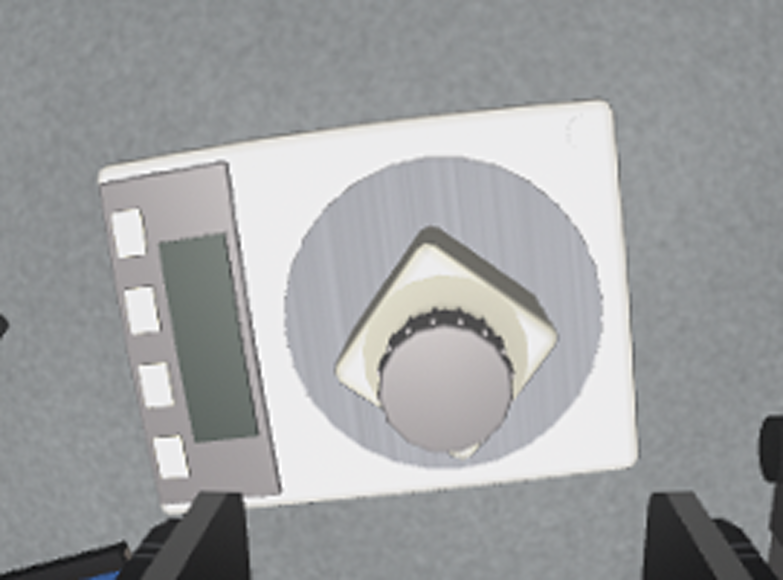

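```bash
python3 - <<'E'
from h import *
w=env.calibration('wrist');C=lambda x,y:(100+(x-1)/2.9,60+(y-1)/2.9)
wc(w,[C(*p) for p in [(285,310),(318,215),(375,170),(444,156),(520,173),(580,235),(603,312),(555,425),(444,467),(330,420)]],.074,'pan')
wc(w,[C(*p) for p in [(380,389),(400,344),(446,325),(495,345),(513,389),(495,430),(446,452),(400,432)]],.182,'cap')
E
```

```text
pan [ 0.5552 -0.3587] r 0.0644
cap [ 0.5562 -0.358 ] r 0.0184
```

```bash
python3 -m handwheel '[[0,-15,10,0],[-3,-40,40,0],[-6,-55,85,0],[-10,-62,135,0],[-14,-62,185,0],[-18,-62,235,0],[-22,-62,285,0],[-26,-62,335,0]]' 70;python3 -m handwheel '[[-3,0,50,0],[-8,0,100,0],[-13,0,150,0],[-18,0,200,0],[-22,0,250,0],[-27,0,300,0],[-27,0,340,0],[-27,0,360,0]]';python3 -m handwheel '[[0,0,15,0],[0,0,22,0],[0,0,25,0],[0,0,25,0],[0,0,25,0],[0,0,25,0],[0,0,25,0],[0,0,25,0]]'; python3 - <<'E'
from h import *
w=env.calibration('wrist');s=env.sense();print(s['tool_pos'],s['eef_rot'],s['ft_force'],s['width'])
im=env.capture('wrist');cv2.imwrite('pics/w11.png',im[:,:,::-1])
cv2.imwrite('pics/w11c.png',cv2.resize(im[60:260,130:380,::-1],None,fx=3,fy=3,interpolation=cv2.INTER_CUBIC))
E
```

```text
time: 23.95
tool_pos: [0.5293, -0.0204, 0.3325]
eef_rot: [-90.0, -0.0, 0.0]
ft_force: [0.2, 0.2, 0.3]
width: 0.0698
time: 24.95
tool_pos: [0.5022, 0.3394, 0.3321]
eef_rot: [-90.0, 0.0, 0.1]
ft_force: [0.3, -0.3, 0.9]
width: 0.07
time: 25.95
tool_pos: [0.503, 0.3624, 0.3318]
eef_rot: [-90.0, 0.0, -0.0]
ft_force: [0.3, 0.2, -0.5]
width: 0.0703
[0.5029832  0.36243519 0.33182053] [-9.00000645e+01  3.93703302e-03 -3.05677447e-03] [ 0.30810849  0.16222    -0.45864675] 0.07034686695210171
```

View pics/w11.png

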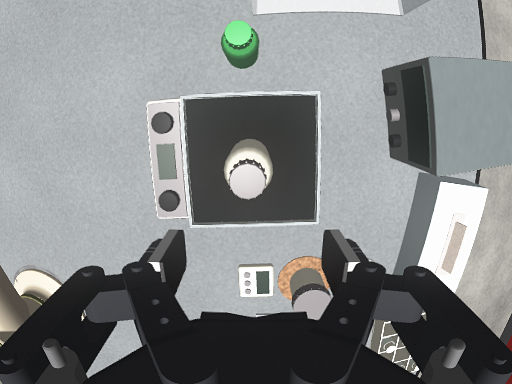

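View pics/w11c.png

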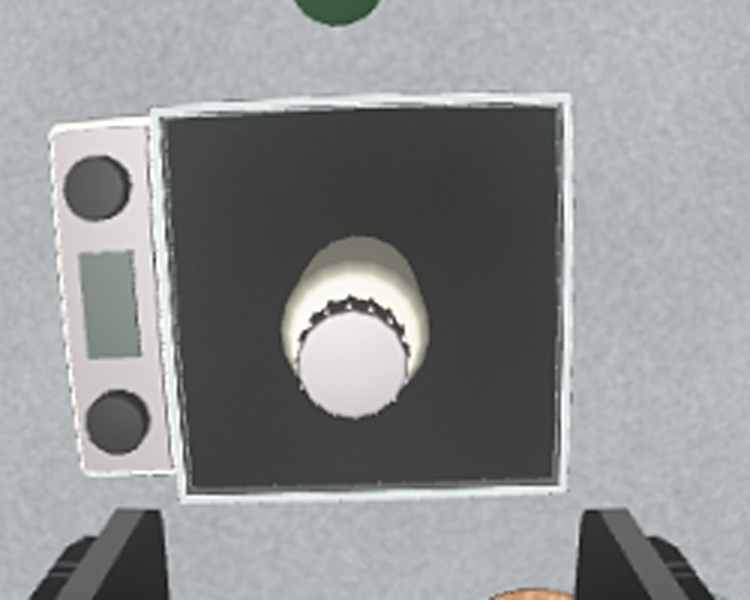

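```bash
python3 - <<'E'
from h import *
w=env.calibration('wrist');C=lambda x,y:(130+(x-1)/3,60+(y-1)/3)
P=np.array([onz(w,*C(*p),.104,True)[:2] for p in [(151,108),(572,94),(567,492),(181,501)]]);print(P.round(4).tolist(),P.mean(0).round(4),np.linalg.norm(P-np.roll(P,1,0),axis=1).round(4))
P=np.array([onz(w,*C(*p),.098,True)[:2] for p in [(162,118),(559,107),(554,484),(190,489)]]);print('mat',P.mean(0).round(4),np.linalg.norm(P-np.roll(P,1,0),axis=1).round(4))
wc(w,[C(*p) for p in [(299,364),(315,325),(353,310),(392,327),(408,364),(390,403),(353,418),(315,402)]],.229,'cap')
E
```

```text
[[0.411, 0.4499], [0.5863, 0.4555], [0.5918, 0.2802], [0.4164, 0.2757]] [0.5013 0.3653] [0.1743 0.1754 0.1755 0.1754]
mat [0.5007 0.3642] [0.1665 0.1678 0.1684 0.1671]
cap [0.4977 0.3693] r 0.0156
```

```bash
python3 -m handwheel '[[-2,8,3,0],[-5,28,6,0],[-5,55,7,0],[-5,82,7,0],[-5,105,7,0],[-5,121,7,0],[-5,130,7,0],[-5,132.5,7,0]]' 65; python3 - <<'E'
from h import *
w=env.calibration('wrist');s=env.sense();print(s['tool_pos'],s['eef_rot'],s['ft_force'],s['width'])
im=env.capture('wrist');cv2.imwrite('pics/w12.png',im[:,:,::-1])
E
```

```text
time: 27.0
tool_pos: [0.4978, 0.3695, 0.1989]
eef_rot: [-90.0, 0.0, 0.0]
ft_force: [0.1, 0.4, 0.2]
width: 0.0652
[0.49783245 0.36954791 0.19889419] [-9.00138399e+01  2.98557817e-02  4.03563188e-03] [0.09219192 0.40487897 0.16114862] 0.06521760078294125
```

View pics/w12.png

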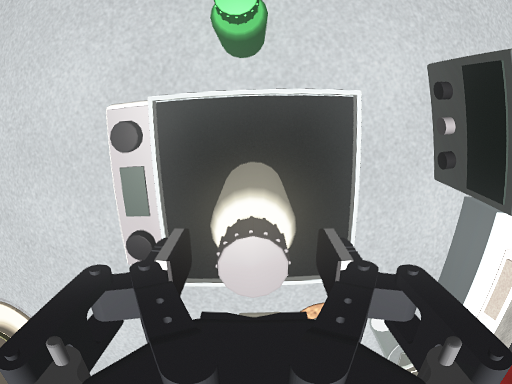

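The cap (253,265) is centred between the pads. I'll grip it and lift.

```bash
python3 -m handwheel '[[0,0,0,0],[0,0,0,0],[0,0,0,0],[0,0,0,0],[0,0,0,0],[0,0,0,0],[0,0,0,0],[0,0,0,0]]' 22 50; python3 -m handwheel '[[0,-1,0,0],[0,-3,0,0],[0,-8,0,0],[0,-15,0,0],[0,-25,0,0],[0,-34,0,0],[0,-39,0,0],[0,-40,0,0]]'; python3 - <<'E'
from h import *
s=env.sense();print(s['tool_pos'],s['eef_rot'],s['ft_force'],s['width'])
im=env.capture('wrist');cv2.imwrite('pics/w13.png',im[:,:,::-1])
im=env.capture('side');cv2.imwrite('pics/side13.png',cv2.resize(im[120:310,150:300,::-1],None,fx=3.1,fy=3.1,interpolation=cv2.INTER_CUBIC))
E
```

```text
time: 28.05
tool_pos: [0.4981, 0.3696, 0.2001]
eef_rot: [-90.0, -0.1, 0.0]
ft_force: [-1.8, 0.2, 5.7]
width: 0.0308
time: 29.05
tool_pos: [0.498, 0.3695, 0.2397]
eef_rot: [-90.0, -0.0, -0.0]
ft_force: [0.4, -0.1, -1.0]
width: 0.0306
[0.49804256 0.36952992 0.23967874] [-8.99873015e+01 -2.41693296e-02 -2.63158679e-03] [ 0.39376711 -0.1265091  -0.97018017] 0.030582546087438347
```

View pics/side13.png

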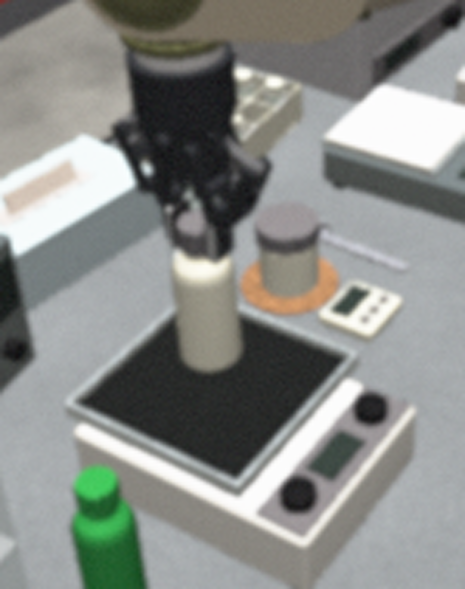

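```bash
python3 -m handwheel '[[1,-5,-5,0],[4,-15,-20,0],[10,-25,-45,0],[18,-30,-80,0],[27,-30,-120,0],[37,-30,-165,0],[47,-30,-210,0],[58,-30,-255,0]]'; python3 -m handwheel '[[10,0,-45,0],[20,0,-90,0],[30,0,-130,0],[38,0,-165,0],[45,0,-195,0],[49,0,-217,0],[51,0,-229,0],[51,0,-232,0]]'; python3 - <<'E'
from h import *
w=env.calibration('wrist');s=env.sense();print(s['tool_pos'],s['eef_rot'],s['ft_force'],s['width'])
im=env.capture('wrist');cv2.imwrite('pics/w14.png',im[:,:,::-1])
E
```

```text
time: 30.15
tool_pos: [0.5561, 0.1121, 0.2702]
eef_rot: [-90.0, -0.1, -0.0]
ft_force: [0.2, 0.4, -1.3]
width: 0.0304
time: 31.15
tool_pos: [0.6069, -0.1178, 0.2694]
eef_rot: [-90.0, 0.0, -0.0]
ft_force: [-0.0, -0.3, -1.2]
width: 0.0307
[ 0.60690436 -0.11780171  0.26939546] [-8.99898185e+01  9.37264172e-04 -1.58991526e-02] [-0.00729578 -0.34338008 -1.15724818] 0.030720356556932983
```

View pics/w14.png

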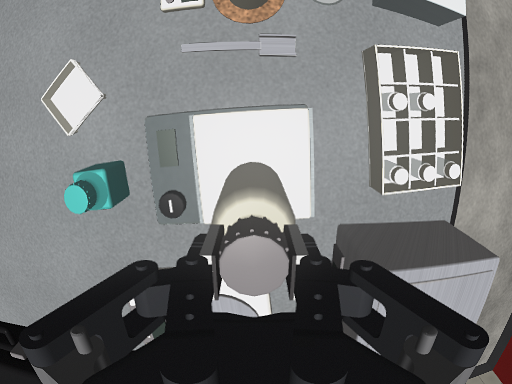

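```bash
python3 -m handwheel '[[0,5,0,0],[0,18,0,0],[0,36,0,0],[0,56,0,0],[0,74,0,0],[0,87,0,0],[0,94,0,0],[0,96,0,0]]'; python3 -m handwheel '[[0,0.3,0,0],[0,0.6,0,0],[0,0.9,0,0],[0,1.2,0,0],[0,1.5,0,0],[0,1.5,0,0],[0,1.5,0,0],[0,1.5,0,0]]'
```

```text
time: 32.2
tool_pos: [0.607, -0.1174, 0.1731]
eef_rot: [-90.0, 0.0, 0.0]
ft_force: [-0.9, 0.3, -1.3]
width: 0.0307
time: 33.2
tool_pos: [0.607, -0.1176, 0.1721]
eef_rot: [-90.0, -0.0, -0.0]
ft_force: [-0.0, 0.4, 3.1]
width: 0.0309
```

Contact (+3 N). Release and check.

```bash
python3 -m handwheel '[[0,0.3,0,0],[0,0.5,0,0],[0,0.5,0,0],[0,0.5,0,0],[0,0.5,0,0],[0,0.5,0,0],[0,0.5,0,0],[0,0.5,0,0]]'; python3 -m handwheel '[[0,0.5,0,0],[0,0.5,0,0],[0,0.5,0,0],[0,0.5,0,0],[0,0.5,0,0],[0,0.5,0,0],[0,0.5,0,0],[0,0.5,0,0]]' 65 50;python3 -m handwheel '[[0,-5,0,0],[0,-20,0,0],[0,-45,0,0],[0,-75,0,0],[0,-100,0,0],[0,-120,0,0],[0,-130,0,0],[0,-135,0,0]]'; python3 - <<'E'
from h import *
w=env.calibration('wrist');s=env.sense();print(s['tool_pos'],s['eef_rot'],s['ft_force'],s['width'])
im=env.capture('wrist');cv2.imwrite('pics/w15.png',cv2.resize(im[60:260,130:380,::-1],None,fx=3,fy=3,interpolation=cv2.INTER_CUBIC))
E
```

```text
time: 34.2
tool_pos: [0.6071, -0.1176, 0.172]
eef_rot: [-90.0, -0.0, -0.0]
ft_force: [-1.8, 0.3, 6.4]
width: 0.0305
time: 35.2
tool_pos: [0.607, -0.1175, 0.1708]
eef_rot: [-90.0, 0.0, 0.0]
ft_force: [0.1, -0.6, -1.1]
width: 0.0652
time: 36.2
tool_pos: [0.6069, -0.1174, 0.3064]
eef_rot: [-90.0, -0.0, -0.0]
ft_force: [-0.0, 0.4, -0.6]
width: 0.065
[ 0.60694442 -0.11744841  0.30642026] [-9.00098818e+01 -2.72706774e-02 -2.34840433e-04] [-0.02059203  0.36944524 -0.5908175 ] 0.0650375911753177
```

View pics/w15.png

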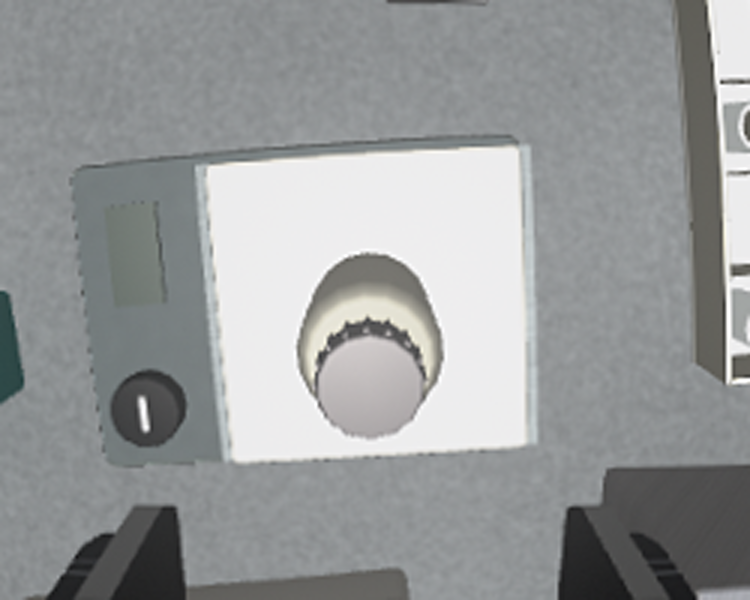

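```bash
python3 - <<'E'
from h import *
w=env.calibration('wrist');C=lambda x,y:(130+(x-1)/3,60+(y-1)/3)
P=np.array([onz(w,*C(*p),.07,True)[:2] for p in [(206,167),(519,147),(526,445),(231,463)]]);print('plate',P.mean(0).round(4),np.linalg.norm(P-np.roll(P,1,0),axis=1).round(4))
wc(w,[C(*p) for p in [(316,386),(332,350),(370,336),(410,352),(425,386),(408,424),(370,438),(332,422)]],.201,'cap')
E
```

```text
plate [ 0.6067 -0.1182] [0.1329 0.1332 0.1327 0.1343]
cap [ 0.6068 -0.1182] r 0.0155
```

```bash
python3 -m handwheel '[[0,0,15,0],[-2,5,50,0],[-4,15,95,0],[-6,25,140,0],[-7,35,185,0],[-7,42,220,0],[-7,45,238,0],[-7,45,242.5,0]]' 84; python3 - <<'E'
from h import *
w=env.calibration('wrist');s=env.sense();print(s['tool_pos'],s['eef_rot'],s['ft_force'],s['width'])
im=env.capture('wrist');cv2.imwrite('pics/w16.png',cv2.resize(im[60:260,130:380,::-1],None,fx=3,fy=3,interpolation=cv2.INTER_CUBIC))
E
```

```text
time: 37.25
tool_pos: [0.5997, 0.1258, 0.2605]
eef_rot: [-90.0, 0.0, 0.1]
ft_force: [0.6, -0.1, 0.1]
width: 0.084
[0.59974028 0.12583441 0.26047022] [-9.00082473e+01  4.43579353e-02  6.89109297e-02] [ 0.59498325 -0.12788213  0.06343266] 0.08402114984364055
```

View pics/w16.png

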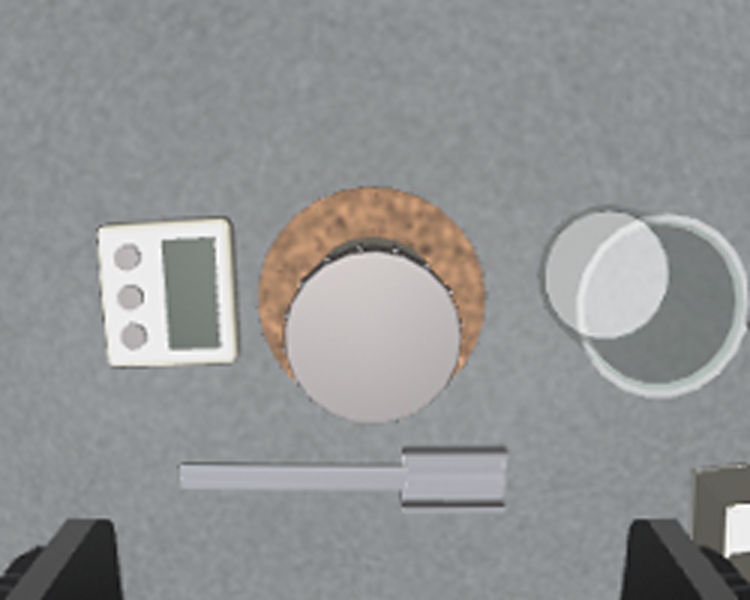

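```bash
python3 - <<'E'
from h import *
w=env.calibration('wrist');C=lambda x,y:(130+(x-1)/3,60+(y-1)/3)
wc(w,[C(*p) for p in [(286,336),(308,280),(372,251),(435,278),(461,337),(435,397),(372,423),(310,398)]],.082,'lid')
E
python3 -m handwheel '[[0,12,0,0],[0,40,0,0],[0,80,0,0],[0,120,0,0],[0,160,0,0],[0,190,0,0],[0,208,0,0],[0,214.5,0,0]]' 84
```

```text
lid [0.6004 0.1237] r 0.0323
time: 38.3
tool_pos: [0.5994, 0.1239, 0.0449]
eef_rot: [-90.0, 0.1, -0.1]
ft_force: [-0.7, -0.4, 0.3]
width: 0.084
```

```bash
python3 -m handwheel '[[0,0,0,0],[0,0,0,0],[0,0,0,0],[0,0,0,0],[0,0,0,0],[0,0,0,0],[0,0,0,0],[0,0,0,0]]' 55 50; python3 -m handwheel '[[0,-2,0,0],[0,-10,0,0],[0,-28,0,0],[0,-55,0,0],[0,-90,0,0],[0,-125,0,0],[0,-150,0,0],[0,-160,0,0]]'; python3 - <<'E'
from h import *
s=env.sense();print(s['tool_pos'],s['eef_rot'],s['ft_force'],s['width'])
im=env.capture('side');cv2.imwrite('pics/side17.png',im[:,:,::-1])
E
```

```text
time: 39.3
tool_pos: [0.6002, 0.1249, 0.0468]
eef_rot: [-90.0, -0.0, -0.0]
ft_force: [-1.3, -1.8, 6.0]
width: 0.0649
time: 40.3
tool_pos: [0.6002, 0.1251, 0.2079]
eef_rot: [-90.0, -0.1, 0.0]
ft_force: [0.7, -0.1, -1.5]
width: 0.0648
[0.60023001 0.12510617 0.20791005] [-8.99934448e+01 -1.30319219e-01  5.92671367e-03] [ 0.68283687 -0.06211941 -1.49981377] 0.06477980284341327
```

View pics/side17.png

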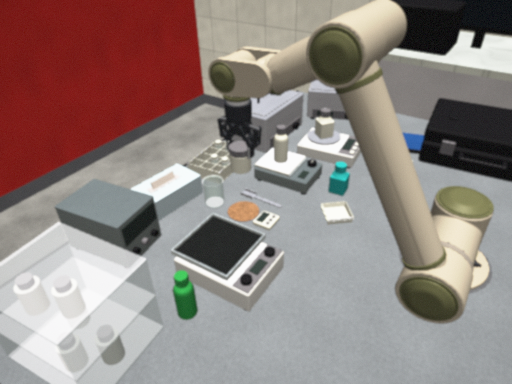

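```bash
python3 -m handwheel '[[-3,-5,10,0],[-15,-15,35,0],[-32,-20,75,0],[-50,-20,120,0],[-68,-20,165,0],[-83,-20,203,0],[-94,-20,230,0],[-99,-20,240,0]]'; python3 -m handwheel '[[0,0,0,0],[0,5,0,0],[0,15,0,0],[0,25,0,0],[0,32,0,0],[0,35,0,0],[0,35,0,0],[0,35,0,0]]'; python3 - <<'E'
from h import *
w=env.calibration('wrist');s=env.sense();print(s['tool_pos'],s['eef_rot'],s['ft_force'],s['width'])
im=env.capture('wrist');cv2.imwrite('pics/w18.png',im[:,:,::-1])
print(proj(w,[.501,.365,.098],True))
im=env.capture('side');cv2.imwrite('pics/side18.png',cv2.resize(im[120:310,150:300,::-1],None,fx=3.1,fy=3.1,interpolation=cv2.INTER_CUBIC))
E
```

```text
time: 41.35
tool_pos: [0.4997, 0.3666, 0.2253]
eef_rot: [-90.0, 0.1, 0.1]
ft_force: [1.4, -0.7, -1.5]
width: 0.0649
time: 42.35
tool_pos: [0.5011, 0.3651, 0.1917]
eef_rot: [-90.0, -0.0, 0.0]
ft_force: [0.1, -0.3, -2.2]
width: 0.0646
[0.50108925 0.36509202 0.19166006] [-8.99855070e+01 -3.49733873e-02  5.51535602e-03] [ 0.07942947 -0.33731632 -2.20778583] 0.06460191143544326
[253.33162996 191.95215184]
```

View pics/w18.png

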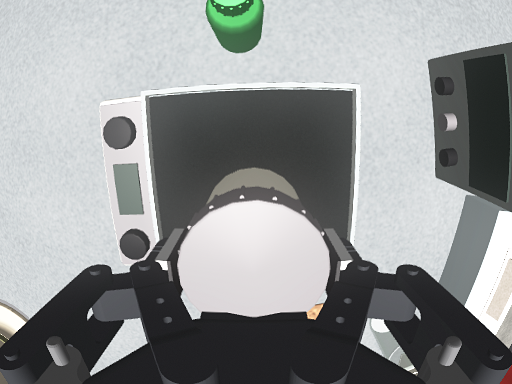

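View pics/side18.png

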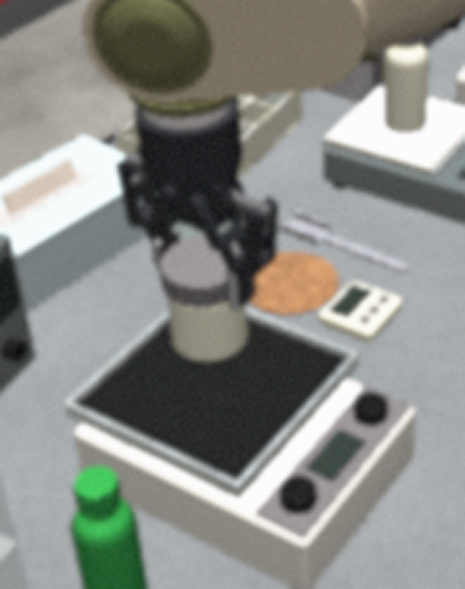

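```bash
python3 -m handwheel '[[0,4,0,0],[0,12,0,0],[0,22,0,0],[0,32,0,0],[0,40,0,0],[0,45,0,0],[0,48,0,0],[0,49,0,0]]'; python3 -m handwheel '[[0,0.3,0,0],[0,0.6,0,0],[0,0.9,0,0],[0,1.2,0,0],[0,1.5,0,0],[0,1.5,0,0],[0,1.5,0,0],[0,1.5,0,0]]'
```

```text
time: 43.45
tool_pos: [0.501, 0.365, 0.1423]
eef_rot: [-90.0, -0.0, 0.0]
ft_force: [0.8, -0.1, -1.0]
width: 0.0645
time: 44.45
tool_pos: [0.501, 0.365, 0.1409]
eef_rot: [-90.0, -0.0, -0.0]
ft_force: [-0.5, -0.1, -1.1]
width: 0.0648
```

```bash
python3 -m handwheel '[[0,0.3,0,0],[0,0.6,0,0],[0,0.9,0,0],[0,1.2,0,0],[0,1.2,0,0],[0,1.2,0,0],[0,1.2,0,0],[0,1.2,0,0]]'
```

```text
time: 45.45
tool_pos: [0.501, 0.3651, 0.1408]
eef_rot: [-90.0, -0.1, 0.0]
ft_force: [-2.3, -1.5, 9.0]
width: 0.065
```

```bash
python3 -m handwheel '[[0,0,0,0],[0,0,0,0],[0,0,0,0],[0,0,0,0],[0,0,0,0],[0,0,0,0],[0,0,0,0],[0,0,0,0]]' 84 50;python3 -m handwheel '[[0,-5,0,0],[0,-20,0,0],[0,-45,0,0],[0,-75,0,0],[0,-105,0,0],[0,-130,0,0],[0,-145,0,0],[0,-150,0,0]]'; python3 - <<'E'
from h import *
w=env.calibration('wrist');s=env.sense();print(s['tool_pos'],s['eef_rot'],s['ft_force'],s['width'])
im=env.capture('wrist');cv2.imwrite('pics/w19.png',cv2.resize(im[60:260,130:380,::-1],None,fx=3,fy=3,interpolation=cv2.INTER_CUBIC))
E
```

```text
time: 46.45
tool_pos: [0.501, 0.365, 0.1396]
eef_rot: [-90.0, 0.0, 0.0]
ft_force: [-0.6, -0.4, -0.8]
width: 0.0839
time: 47.45
tool_pos: [0.5011, 0.3651, 0.2916]
eef_rot: [-89.9, -0.1, 0.0]
ft_force: [-0.7, -0.1, -0.0]
width: 0.0839
[0.50106125 0.36508943 0.29155694] [-8.99304491e+01 -1.43765393e-01  2.27154110e-03] [-0.65294434 -0.13240656 -0.00217649] 0.08389960658995707
```

View pics/w19.png

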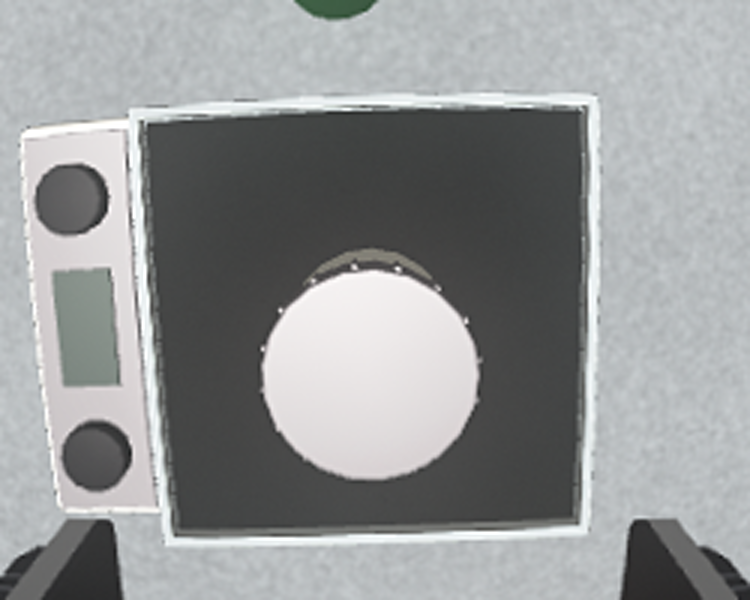

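Measure the jar against the platform, then back off to the start area for a last overall look.

```bash
python3 - <<'E'
from h import *
w=env.calibration('wrist');C=lambda x,y:(130+(x-1)/3,60+(y-1)/3)
P=np.array([onz(w,*C(*p),.104,True)[:2] for p in [(129,110),(600,96),(589,531),(167,545)]]);print('plate',P.mean(0).round(4),np.linalg.norm(P-np.roll(P,1,0),axis=1).round(4))
wc(w,[C(*p) for p in [(262,375),(290,300),(371,269),(450,300),(480,375),(450,448),(371,481),(292,450)]],.176,'lid')
E
python3 -m handwheel '[[0,-10,0,0],[0,-25,-10,0],[-5,-40,-30,0],[-10,-50,-60,0],[-20,-50,-90,0],[-30,-50,-115,0],[-38,-50,-130,0],[-40,-50,-135,0]]'
python3 - <<'E'
from h import *
for n in ('scene','side'):
    im=env.capture(n);cv2.imwrite(f'pics/{n}20.png',im[:,:,::-1])
E
```

```text
plate [0.5014 0.3655] [0.1747 0.1756 0.1737 0.1745]
lid [0.501 0.365] r 0.033
time: 48.5
tool_pos: [0.4604, 0.2286, 0.3408]
eef_rot: [-90.0, -0.1, -0.1]
ft_force: [0.6, 0.4, -0.8]
width: 0.0841
```

View pics/scene20.png

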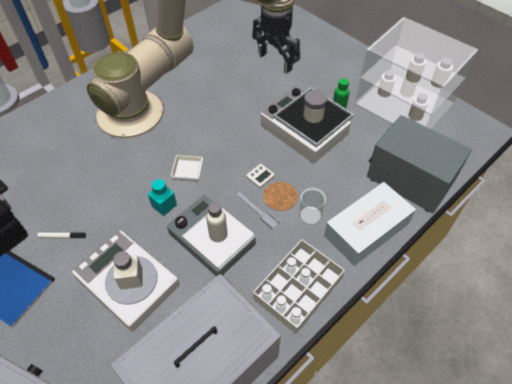

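View pics/side20.png

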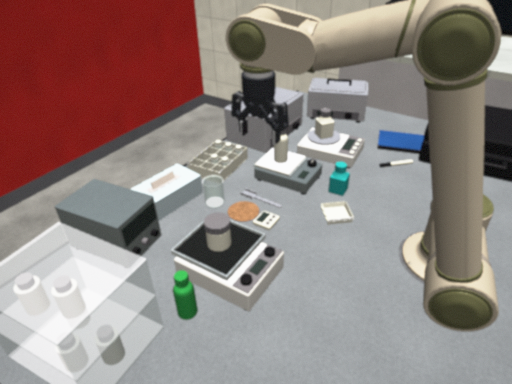

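All three stand upright on their new machines, the cork mat is empty, and the beaker, timer and scoop haven't moved. Handing in.

```bash
python3 - <<'E'
from workcell import env
print(env.close_job(), env.sense()['time'])
E
```

```text
the job is handed in; nothing more can be done
the job is handed in; nothing more can be done
```

All three samples have moved on by one machine. I parked the jar on the cork mat, then moved the square bottle to the balance, the tall bottle to the stirrer, and the jar to the shaker. Every set-down contact was under about 10 N, and I handed in at about 49 s of the 125 s allowed.

**Centring, from the wrist camera after each release:**

| Sample | Machine | Offset from the middle |
|---|---|---|
| jar | shaker | about 0.6 mm |
| tall bottle | stirrer | under 1 mm |
| square bottle | balance | about 1.2 mm |

**Last look (scene and side pictures):** all three stand upright, the mat is empty, the gripper is clear of everything, and the beaker, timer and scoop look unmoved. I judged those three by eye and did not measure them.

**Disagreement:** the first readings from the scene camera put most things 2 to 8 mm farther in x than the side and wrist cameras did. I positioned every grasp and placing from the wrist view instead; the other checks agreed.

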